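Set the vial mixer to speed four and start it

TASK

Set the vial mixer to its fourth speed: with a fingertip, gently push the pointer arm of the selector round clockwise, click by click, until it points at the fourth bar after the small off ring and rests there in its click. Then press the round start button fully down with a fingertip and let it spring back. Only push and press: do not pinch the arm, do not press start at any other setting, and leave the vials, the bottle and the cup standing where they are.

Things in the scene. Friction and masses are not known exactly. Their poses are not given: they have to be found in the camera images.
- mixer: Vial mixer, fixed: grey box, 230 mm (x) by 250 mm (y). Origin at the centre of its underside on the worktop; x points from its front (controls, robot side) to its rear, y to its left. Flat white control panel 55 mm above the worktop over x = -115 to +35 mm; behind it an aluminium block with four vial wells, centred at x = +84 mm, top 58 mm above the worktop.
- off_ring (a point): Small ring printed on the panel, the off mark, 67 mm to the left (+y) of the selector axis. From it six printed bars follow clockwise seen from above, 30 degrees apart round the axis, each a little longer than the last; the third bar lies straight to the rear (+x), the sixth to the right (-y).
- fourth_bar (a point): Centre of the fourth bar, flat on the panel, 65 mm from the selector axis, 30 degrees right of straight to the rear: the goal of the pointer arm.
- selector_axis (a point): Point on the selector's upright turning axis, 21 mm above the control panel, at half the height of the pointer arm. It lies at x = -45, y = +45 mm of the mixer.
- selector_tip (a point): End of the selector's black pointer arm, 55 mm from the turning axis, 21 mm above the panel; the arm points from selector_axis to it. The arm is a bar 12 mm thick with upright sides, 8 to 34 mm above the panel, from 13 mm behind the axis to 55 mm before it; under it a round hub, 40 mm diameter, 9 mm high.
- selector (a joint): Selector angle, rad: 0 = arm at the off ring (mixer's +y), growing clockwise seen from above; click k rests at k x 0.5236 (k = 0 to 6, stops just beyond); the goal is 2.094. Starts in a click from 0 to 2. Half-way between clicks is a hump (about 0.07 Nm, under 2 N at 42 mm from the axis); once over, it snaps into the next click by itself and stays.
- start_top (a point): Centre of the top of the round white start button (28 mm diameter, in a black housing, at x = -55, y = -80 mm of the mixer, on the right of the panel). It is pressed straight down.
- start (a joint): Travel of the start button, m: 0 = up, 0.006 = fully down (5 N); it springs back.
- vial_a_mid (a point): Centre of a small glass vial, 26 mm diameter, 54 mm tall, standing loose in a well of the block; its top is 87 mm above the worktop. To be left alone.
- vial_b_mid (a point): Centre of the second such vial, in another well. To be left alone.
- bottle_mid (a point): Centre of a brown bottle, 48 mm diameter, 105 mm tall, standing loose on the worktop close beside the mixer, on its left. To be left alone.
- cup_mid (a point): Centre of a steel cup, 56 mm diameter, 64 mm tall, standing loose on the worktop behind the mixer. To be left alone.

How it is judged:
On the way, in this order (a step that is already met when the one before it is completed fails the run):
1. the selector rests in its fourth click, the start button still up (value of joint selector between 1.9744 and 2.2144 rad and velocity of joint selector between -0.1 and 0.1 rad/s and value of joint start below 0.001 m), for 0.2 s.
2. the start button is pressed down, the selector at the fourth click (value of joint selector between 1.9744 and 2.2144 rad and value of joint start above 0.0045 m).
At the end, for the whole second after the job is handed in: The selector rests within 0.12 rad of its fourth click (2.094 rad), the start button has been pressed at least 4.5 mm down at that setting and is up again (within 1 mm), and the vials, bottle and cup stand upright within 20 mm of where they were (all of step 1 and distance of each of vial_a_mid, vial_b_mid, bottle_mid, cup_mid from where it was at the start of the episode below 0.02 m and angle between each of vial_a_mid, vial_b_mid, bottle_mid, cup_mid's own z axis and vertical below 0.2 rad); the robot touches nothing.
It fails at once if the start button is pressed while the selector is not at its fourth click (value of joint start above 0.003 m and not (value of joint selector between 1.9744 and 2.2144 rad)).
It fails at once if the pointer arm is pinched: the fingers press on both of its sides at once (contact force between the fingers and selector_c1 above 1 N and contact force between the fingers and selector_c2 above 1 N).
It fails at once if the pointer arm is pushed with more than 25 N (contact force between the fingers and selector_c1 above 25 N or contact force between the fingers and selector_c2 above 25 N).
It fails at once if a vial, the bottle or the cup is lifted, carried or pushed by more than 20 mm (distance of any of vial_a_mid, vial_b_mid, bottle_mid, cup_mid from where it was at the start of the episode above 0.02 m).
It also fails if it takes over 58 s, if anything falls off the work surface, if the arm or the gripper's body presses on something with over 40 N, if the wrist force passes 120 N, or if a joint passes its speed limit or range.

ROBOT

A 6-joint arm with a two-finger parallel gripper is mounted at the origin on a cart in front of the work surface, level with it; the furniture and walls round the work are solid. World frame = base frame: x ahead of the robot, y to its left, z up, the work surface at z = 0. Lengths are in m, angles in rad, forces in N, time in s.
With the tool pointing down it reaches from about 0.25 to 0.725 m from the base axis. Payload 9.7 kg.
Tool frame: the origin (TCP) lies between the finger pads; the fingertips stand 22 mm ahead of it and the grasp point (between the pads) lies 3 mm ahead of it; z points along the fingers, y is the direction in which the jaws open and shut (so a half turn about z gives the same grasp; the last joint's range is limited). The gripper opens to 85 mm and grips with 20 to 120 N. Pads are 22 mm wide; open, the fingers measure 114 mm over their backs; the gripper's body (76 mm by 85 mm) begins 54 mm behind the grasp point. The pads swing forward as they close: fully open they stand 13 mm farther back than shut.
Start: joints at [1.348, 0.087, 0.176, 1.66, 0, 1.571], TCP at [0.122, 0.536, 0.253] pointing down, gripper open.
Joint ranges: [-3.13, 3.13], [-0.85, 1.81], [-1.15, 1.24], [-2.2, 2.28], [-1.44, 1.52], [-3.14, 3.14]. Speed limits (rad/s): [2.22, 2.22, 2.57, 3.14, 3.14, 3.14].

INTERFACE

Orientations are given as a 3x3 rotation matrix whose columns are the frame's x, y, z axes.
In Python, from rig import * gives the robot as it stands. The module is installed in compiled form; this text tells all that it offers.
- The arm moves only by the tool servo_tool, never from a script. Its arguments are lists of equal length, an entry for each row: "hand": the opening, from 0 (shut) to 1 (fully open); "slide": the shift along the tool's x, y, z in m, a list of three; "roll": the turn about the tool's z in degrees. In form: {"hand": [hand, ...], "slide": [[tx, ty, tz], ...], "roll": [roll, ...]}. A call has 1 to 20 rows; each row is the pose to reach, as a shift and turn from the pose measured when the call began, along the tool's axes at that moment; what a row does not reach only later rows make up. A row lasts 1/10 s, in which the tool goes at most 50 mm and 8.59 degrees, less where a joint would pass 70% of its speed; a pose out of reach is approached as far as the arm can. A call with a gripper value outside its range is refused whole. The fingers move at their own pace and stop on an object; "grip_force" is the grip in N (left out, the last holds). Time passes only in rows, so rows that repeat a pose let the fingers close. It gives the time, the measured TCP pose, the force and the opening at its end, in the units of the state.
- sense(): the state, without advancing time (a new reading comes with each control period).
- grab_frame(name): name is "side" or "top" or "wrist"; returns a dict with "image" (384x512x3 uint8, blue, green, red), "fx", "fy", "cx", "cy" (pixels), "pose" (4x4, takes a point from camera to world coordinates). Camera axes: x right, y down, z forward; pixel columns grow to the right and rows downward; lengths in m; the calibration is good to about 2 mm. The wrist camera is an equidistant fisheye: a pixel r from the principal point sees the ray r / f radians off the axis. A picture is of the moment at which its call begins. There is no depth.
- sign_off(): hands the job in, once; it reports no verdict.
The state is a dict: "clock": time; "qpos": joint angles; "joint_vel": joint speeds; "tau": joint torques, N m; "position": TCP position; "tool_rot": TCP orientation; "contact_force": force on the tool from outside, world axes, zero at the start; "torque": the same for the moment, N m; "width": finger opening in m.
Only numpy, scipy, OpenCV 4.12 (cv2) and the standard library are available. Lean on these libraries where they do the work, as an engineer would, in place of code of your own. Each camera call takes 0.05 s, during which the arm holds its last target.

## Working session

There is one attempt and no reset: what is moved stays moved. The work goes in short steps, Python scripts to look and compute and a tool call to move; the robot and the scene stay as the last step left them, time stands still between calls to the robot, and variables do not carry over. Pictures are saved under pics/ and viewed, and the job is handed in when it is done.

Besides the shell and the picture viewer there is one more tool, called after "Request:" as name(argument=value, ...) on one line, values as JSON. servo_tool: Moves the arm, as the interface text tells. Its arguments: {"type":"object","properties":{"hand":{"type":"array"},"slide":{"type":"array"},"roll":{"type":"array"},"grip_force":{"type":"number"}},"required":["hand","slide","roll"]}

```bash
mkdir -p pics
python3 - <<'E'
from rig import *
import cv2,numpy as np
s=sense(); print(s['clock'],s['position'],s['tool_rot'],s['width'],s['contact_force'])
for n in ['side','top','wrist']:
    f=grab_frame(n); cv2.imwrite(f'pics/{n}0.png',f['image']); np.savez(f'pics/{n}0.npz',**f)
    print(n,f['fx'],f['fy'],f['cx'],f['cy'],np.round(f['pose'],4).tolist())
E
```

```text
0.0 [0.1214895  0.53620378 0.25255798] [[-9.75279429e-01  2.20975012e-01 -2.80109868e-04]
 [ 2.20975188e-01  9.75278485e-01 -1.35752085e-03]
 [-2.67930592e-05 -1.38585949e-03 -9.99999039e-01]] 0.08567219925411577 [0.15954698 0.06612968 0.89279607]
side 484.73871422209504 484.73871422209504 249.3771367847641 200.80673125121686 [[-0.8698, -0.2331, 0.4349, 0.2528], [-0.4934, 0.4041, -0.7702, 0.7491], [0.0038, -0.8845, -0.4665, 0.4816], [0.0, 0.0, 0.0, 1.0]]
top 445.1098730137984 445.1098730137984 258.3002506709444 191.33696284994573 [[0.0119, -0.9844, 0.1757, 0.4587], [-0.9992, -0.0052, 0.0385, 0.0861], [-0.037, -0.176, -0.9837, 1.0102], [0.0, 0.0, 0.0, 1.0]]
wrist 297.3186396354542 297.3186396354542 255.55223825888964 187.9017616236268 [[0.2198, 0.9349, 0.2785, 0.0514], [0.9755, -0.2106, -0.0629, 0.552], [-0.0001, 0.2855, -0.9584, 0.3727], [0.0, 0.0, 0.0, 1.0]]
```

View pics/top0.png

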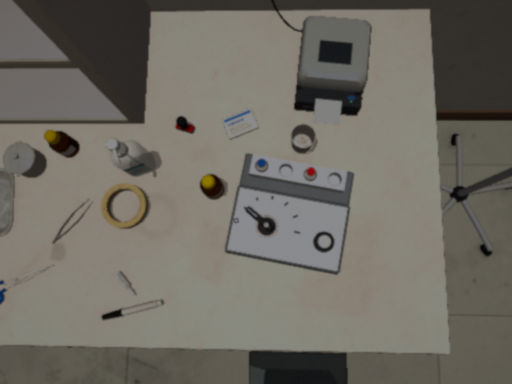

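View pics/side0.png

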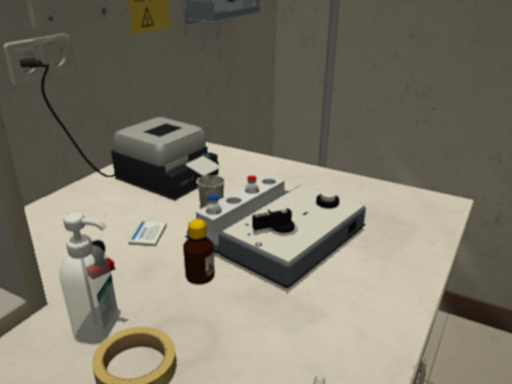

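The top view shows the mixer at columns 228–352 and rows 155–270. The hub is near (266,226), the arm tip near (248,209), the start button near (324,241), the bottle cap near (209,183) and the cup near (303,138). I'll enlarge it to measure these properly.

```bash
cat > h.py <<'E'
import numpy as np,cv2
def load(n): return dict(np.load(n))
def ray(f,u,v,z):
    d=f['pose'][:3,:3]@np.array([(u-f['cx'])/f['fx'],(v-f['cy'])/f['fy'],1]);o=f['pose'][:3,3]
    return o+d*(z-o[2])/d[2]
def proj(f,p):
    q=f['pose'][:3,:3].T@(np.array(p)-f['pose'][:3,3]); return np.array([f['fx']*q[0]/q[2]+f['cx'],f['fy']*q[1]/q[2]+f['cy']])
E
python3 - <<'E'
from h import *
f=load('pics/top0.npz'); im=f['image']
c=im[145:280,215:365]; cv2.imwrite('pics/crop0.png',cv2.resize(c,None,fx=5,fy=4.4,interpolation=cv2.INTER_CUBIC) if 0 else cv2.resize(c,None,fx=4.4,fy=4.4,interpolation=cv2.INTER_CUBIC))
g=cv2.cvtColor(im,cv2.COLOR_BGR2GRAY); print(g[205:240:5,225:350:10])
# white panel
hsv=cv2.cvtColor(im,cv2.COLOR_BGR2HSV)
print(hsv[250,240:250:5],hsv[255,300],hsv[300,300])
E
```

```text
[[133  86 135 139 139 139  96 138 139 138 138 100  63]
 [133 113  94 117 138 139 138 138 139 139 139 138 136]
 [134 135 138  93 119 139 139  98 139 139 138 138 131]
 [134 114 138 104  24 121 139 139 138 139 139 138 117]
 [133 139 138 131 112  70 139 139 138 138 138 139  82]
 [132 139 139 134  27 101 139 122 139 139 131 138  67]
 [130 139 139 138  82 135 139 138 140 106 100 138  89]]
[[114   9 141]
 [115  11 143]] [114   9 143] [ 20  28 137]
```

View pics/crop0.png

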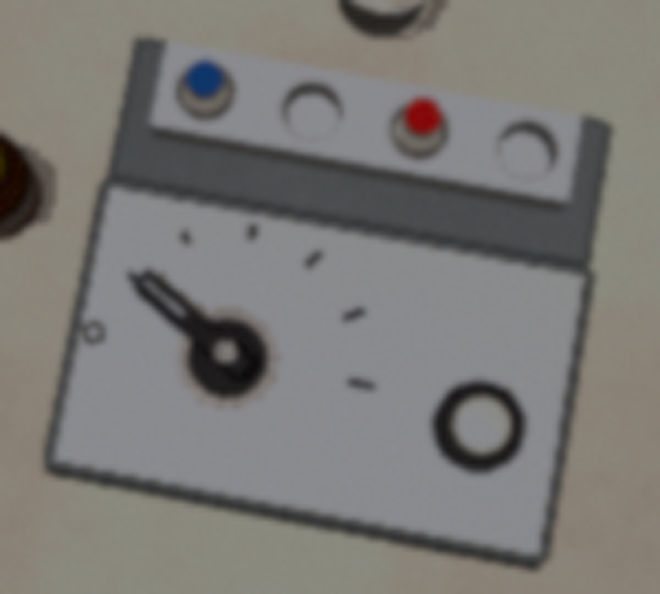

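The pointer sits at bar 1: bars 2–6 are free and the off ring is at crop (93,332). It needs three clicks. I'll fit the mixer pose from the printed marks.

```bash
cat >> h.py <<'E'
def marks(f):
    g=cv2.cvtColor(f['image'],cv2.COLOR_BGR2GRAY)[145:280,215:365]
    out=[]
    for u,v in [(93,332),(185,237),(252,232),(314,260),(354,314),(361,384),(480,427)]:
        r=5 if u<480 else 14
        u,v=int(u/4.4),int(v/4.4); w=np.clip(130-g[v-r:v+r+1,u-r:u+r+1].astype(float),0,None)
        yy,xx=np.mgrid[v-r:v+r+1,u-r:u+r+1]; out.append(((w*xx).sum()/w.sum()+215,(w*yy).sum()/w.sum()+145))
    return out
E
python3 - <<'E'
from h import *
f=load('pics/top0.npz'); m=marks(f); print(np.round(m,1))
P=np.array([ray(f,*p,.055 if i<6 else .067) for i,p in enumerate(m)])[:,:2]
ax=np.array([-.045,.045])
a=np.radians([0,60,90,120,150,180]); r=np.array([67,65,65,65,65,65])/1000
L=np.c_[ax[0]+r*np.sin(a),ax[1]+r*np.cos(a)]; L=np.r_[L,[[-.055,-.08]]]
def fit(L,P):
    l=L.mean(0);p=P.mean(0);A=(L-l);B=P-p
    th=np.arctan2((A[:,0]*B[:,1]-A[:,1]*B[:,0]).sum(),(A*B).sum());c,s=np.cos(th),np.sin(th);R=np.array([[c,-s],[s,c]])
    return th,R,p-R@l
th,R,t=fit(L,P); print(np.degrees(th),t); print(np.round((P-(L@R.T+t))*1000,1))
th,R,t=fit(L[:6],P[:6]); print(np.degrees(th),t); print(np.round((P-(L@R.T+t))*1000,1))
print('axis',R@ax+t,'start',R@[-.055,-.08]+t)
np.savez('pose.npz',R=R,t=t,th=th)
# corners check & arm in image
for q in [(.035,.125),(.035,-.125),(-.115,-.125),(-.115,.125)]:
    p=proj(f,[*(R@q+t),.055]); print((p-[215,145])*4.4)
k=.5236; tip=ax+.055*np.array([np.sin(k),np.cos(k)])
for z in(.063,.089): print('tip',(proj(f,[*(R@tip+t),z])-[215,145])*4.4)
for n,q in dict(bottle=(209,182,.1),cup=(303,133,.064)).items():
    w=ray(f,*q); print(n,w,R.T@(w[:2]-t))
g=load('pics/side0.npz')
for q,z in [((-.045,.045),.089),(tip,.076),((-.055,-.08),.067)]: print('side',proj(g,[*(R@q+t),z]))
E
```

```text
[[233.4 219.6]
 [256.7 198.5]
 [273.  193.7]
 [285.7 203.5]
 [294.9 216. ]
 [296.6 231.8]
 [322.9 241.7]]
-11.221868714731144 [0.59029885 0.05335504]
[[-0.9  4.7]
 [-3.  -0.4]
 [ 5.6 -2.1]
 [-0.8  0.3]
 [ 0.  -0.8]
 [-0.4 -2. ]
 [-0.4  0.4]]
-11.032503254539517 [0.59048038 0.05330501]
[[-0.7  4.8]
 [-3.  -0.5]
 [ 5.5 -2.1]
 [-1.   0.3]
 [-0.2 -0.7]
 [-0.7 -1.8]
 [-0.8  0.6]]
axis [0.5549235  0.10608482] start [ 0.52118758 -0.01469137]
[ 99.16737939 165.11028519]
[597.35501697 263.23083286]
[544.30299252 568.50403362]
[ 34.14503925 462.09946466]
tip [139.76284122 277.93187735]
tip [136.34714102 270.34444922]
bottle [0.64065284 0.2253486  0.1       ] [0.01632195 0.17846531]
cup [0.7589132  0.02608795 0.064     ] [0.17052839 0.00551823]
side [281.09471159 210.95149732]
side [250.02016747 223.11226857]
side [325.90488575 198.36009352]
```

Run:
```python
from h import *
g=load('pics/side0.npz'); cv2.imwrite('pics/scrop0.png',cv2.resize(g['image'][165:290,175:375],None,fx=4,fy=4,interpolation=cv2.INTER_CUBIC))
```

```text
(no output)
```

View pics/scrop0.png

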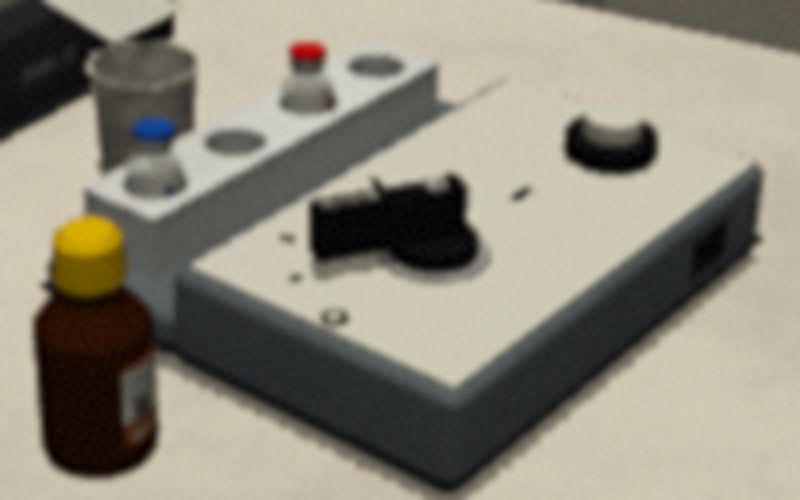

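Windows near the panel edge took in edge pixels, which explains the residuals at marks 0 and 2. I'll refit with tight windows and check against the panel corners.

```bash
sed -i 's/r=5 if u<480 else 14/r=3 if u<480 else 14/; s/int(u\/4.4),int(v\/4.4)/int(round(u\/4.4-.5)),int(round(v\/4.4-.5))/' h.py
cat >> h.py <<'E'
ax=np.array([-.045,.045])
def fit(L,P):
    l=L.mean(0);p=P.mean(0);A=(L-l);B=P-p
    th=np.arctan2((A[:,0]*B[:,1]-A[:,1]*B[:,0]).sum(),(A*B).sum());c,s=np.cos(th),np.sin(th);R=np.array([[c,-s],[s,c]])
    return th,R,p-R@l
E
python3 - <<'E'
from h import *
f=load('pics/top0.npz'); m=marks(f); print(np.round(m,1))
P=np.array([ray(f,*p,.055 if i<6 else .067) for i,p in enumerate(m)])[:,:2]
a=np.radians([0,60,90,120,150,180]); r=np.array([67,65,65,65,65,65])/1000
L=np.c_[ax[0]+r*np.sin(a),ax[1]+r*np.cos(a)]; L=np.r_[L,[[-.055,-.08]]]
th,R,t=fit(L,P); print(np.degrees(th),t); print(np.round((P-(L@R.T+t))*1000,1))
print('axis',R@ax+t,'start',R@[-.055,-.08]+t)
np.savez('pose.npz',R=R,t=t,th=th)
for q in [(.035,.125),(.035,-.125),(-.115,-.125),(-.115,.125)]:
    print((proj(f,[*(R@q+t),.055])-[215,145]+.5)*4.4)
# arm: dark mask, world at z=.089
g=cv2.cvtColor(f['image'],cv2.COLOR_BGR2GRAY)
tip=ray(f,136/4.4+214.5,272/4.4+144.5,.085);l=R.T@(tip[:2]-t)-ax
print('tip',tip,l,np.degrees(np.arctan2(l[0],l[1])),np.hypot(*l))
S=load('pics/side0.npz')
for k in range(7):
    d=np.array([np.sin(k*np.pi/6),np.cos(k*np.pi/6)]); print(k,'bar side',(proj(S,[*(R@(ax+.065*d)+t),.055])-[175,165])*4,'tip',(proj(S,[*(R@(ax+.055*d)+t),.089])-[175,165])*4)
for n,q in dict(bottle=(209,182,.1),cup=(303,133,.064)).items():
    w=ray(f,*q); print(n,w,R.T@(w[:2]-t))
E
```

```text
[[235.2 219.9]
 [256.7 198.5]
 [272.  197. ]
 [285.7 203.5]
 [294.9 216. ]
 [296.6 231.8]
 [322.9 241.7]]
-10.630266991778111 [0.58939568 0.05317226]
[[ 0.5  1.1]
 [-1.4 -0.5]
 [-0.4 -0.2]
 [ 0.2  0.3]
 [ 0.8 -0.5]
 [ 0.3 -1.4]
 [-0.2  1.3]]
axis [0.55346915 0.10570115] start [ 0.52058194 -0.0153089 ]
[100.74331241 171.04870753]
[599.6798306  265.78877047]
[548.82081727 571.53145125]
[ 37.79362944 468.66895692]
tip [0.59185948 0.14906412 0.085     ] [0.02973229 0.04970066] 30.88901256301966 0.057915154332122167
0 bar side [328.18293865 317.50018137] tip [345.07643899 235.15057882]
1 bar side [281.03753278 281.04946882] tip [304.09782923 205.9524061 ]
2 bar side [275.07978861 239.83043387] tip [298.24204236 172.63587116]
3 bar side [307.98599105 204.98356941] tip [326.17129094 144.21691409]
4 bar side [368.69828592 184.23861766] tip [378.6890422 127.191558 ]
5 bar side [442.2053441  181.47914422] tip [442.64464029 124.93345674]
6 bar side [512.21231461 197.16868621] tip [503.47008975 137.85120515]
bottle [0.64065284 0.2253486  0.1       ] [0.01861602 0.17867689]
cup [0.7589132  0.02608795 0.064     ] [0.17160452 0.0046515 ]
```

Residuals are under 1.5 mm and the pointer reads 30.9°, so it is in click 1. My plan is to close the fingers and put their narrow side behind the arm at 42 mm radius, with tool x tangential. Then I'll push round the arc in small steps, rolling the tool with the arm.

```bash
cat >> h.py <<'E'
def target(phi,back,r=.042):
    P=np.load('pose.npz'); p=np.radians(phi)
    l=ax+r*np.array([np.sin(p),np.cos(p)])-back*np.array([np.cos(p),-np.sin(p)])
    return P['R']@l+P['t'], -phi+np.degrees(P['th'])+180   # world xy, tool-x heading
def slide_to(s,xy,z,head):
    R=s['tool_rot']; d=R.T@(np.array([*xy,z])-s['position'])
    h=np.degrees(np.arctan2(R[1,0],R[0,0])); return np.round(d*1000,1), round(((h-head+180)%360)-180,1)
E
python3 - <<'E'
from h import *
from rig import *
s=sense(); 
xy,h=target(30,.029); print(xy,h,slide_to(s,xy,.2,h))
E
```

```text
[0.55880961 0.15646018] 139.36973300822189 (array([-510.4, -273.7,   53. ]), np.float64(27.9))
```

Request:
servo_tool(hand=[0,0,0,0,0,0,0,0,0,0,0,0,0,0,0,0,0,0], slide=[[-40,-21,0],[-80,-43,0],[-120,-64,0],[-160,-86,0],[-200,-107,0],[-240,-129,0],[-280,-150,0],[-320,-172,0],[-360,-193,0],[-400,-215,0],[-440,-236,10],[-475,-255,20],[-495,-265,30],[-510,-274,40],[-510,-274,53],[-510,-274,53],[-510,-274,53],[-510,-274,53]], roll=[3,6,9,12,15,18,21,24,27,28,28,28,28,28,28,28,28,28], grip_force=40)

```text
clock: 1.95
position: [0.7868, -0.0405, 0.2282]
tool_rot: [[-0.756, 0.654, -0.002], [0.654, 0.756, -0.001], [0.001, -0.002, -1.0]]
contact_force: [1.6, 0.3, 1.1]
width: -0.0004
```

I entered millimetres where the tool takes metres, so the arm ran out to its reach limit at a height of 0.23 m. The force reading stayed low. I'll look before going back.

Run:
```python
from h import *
from rig import *
s=sense(); print(s['position'],s['contact_force'],s['qpos'])
xy,h=target(30,.029); print(xy,h,slide_to(s,xy,.2,h))
f=grab_frame('top'); cv2.imwrite('pics/top1.png',f['image'])
f=grab_frame('side'); cv2.imwrite('pics/side1.png',f['image'])
```

```text
[ 0.78684744 -0.04048462  0.2282416 ] [1.63950755 0.2694075  1.07978104] [-5.09572519e-02  8.02145077e-01  1.09328900e+00  1.86367046e+00
 -1.34537678e-03  6.62318475e-01]
[0.55880961 0.15646018] 139.36973300822189 (array([ 3.013e+02, -2.000e-01,  2.840e+01]), np.float64(-0.2))
```

View pics/side1.png

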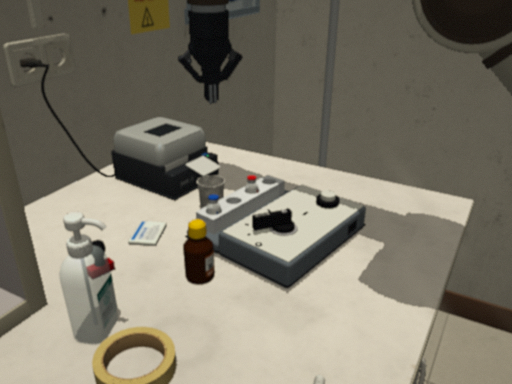

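View pics/top1.png

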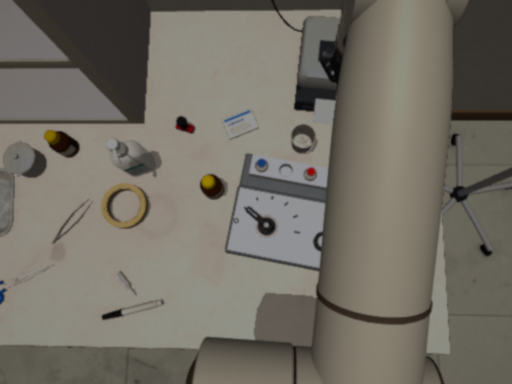

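Nothing was disturbed. The side view shows the shut gripper hanging clear at (210,60), and all objects are where they were. Now I'll move back, in metres.

Request:
servo_tool(hand=[0,0,0,0,0,0,0,0,0,0,0,0], slide=[[0.03,0,0],[0.06,0,0],[0.09,0,0],[0.12,0,0],[0.15,0,0],[0.18,0,0],[0.21,0,0],[0.24,0,0.01],[0.27,0,0.02],[0.301,0,0.028],[0.301,0,0.028],[0.301,0,0.028]], roll=[0,0,0,0,0,0,0,0,0,0,0,0])

```text
clock: 3.25
position: [0.5597, 0.1568, 0.1967]
tool_rot: [[-0.756, 0.654, -0.006], [0.654, 0.756, -0.001], [0.004, -0.005, -1.0]]
contact_force: [0.7, -0.2, 0.4]
width: -0.0
```

Run:
```python
from h import *
from rig import *
s=sense(); print(s['position'],s['contact_force'],s['width'],s['clock'])
xy,h=target(30,.029); print(slide_to(s,xy,.2,h),slide_to(s,xy,.094,h))
for n in('wrist','side'):
  f=grab_frame(n); cv2.imwrite(f'pics/{n}2.png',f['image'])
```

```text
[0.55972864 0.15679155 0.19669096] [ 0.66524124 -0.15965514  0.40885175] -1.01559431572733e-06 3.25
(array([ 0.5, -0.9, -3.3]), np.float64(-0.2)) (array([ 1.000e-01, -4.000e-01,  1.027e+02]), np.float64(-0.2))
```

View pics/wrist2.png

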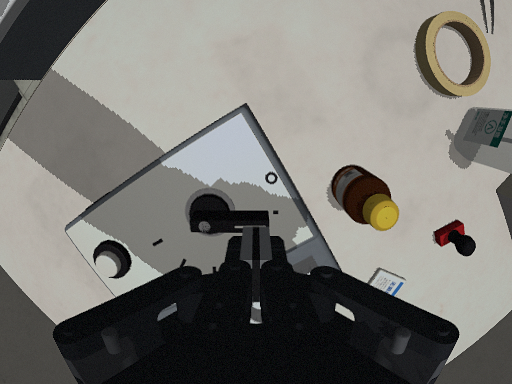

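View pics/side2.png

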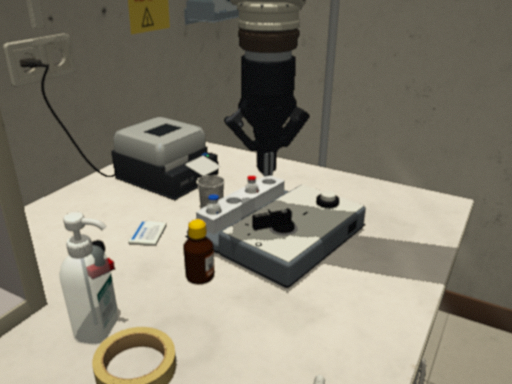

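The wrist view shows the pointer at (190–270, 220), the off ring at (271,178), bar 1 at (276,212) and the fingertips at about (257,230). I'll check the mixer pose through the wrist camera's fisheye model.

```bash
cat >> h.py <<'E'
def projw(f,p):
    q=f['pose'][:3,:3].T@(np.array(p)-f['pose'][:3,3]); th=np.arctan2(np.hypot(q[0],q[1]),q[2]); a=np.arctan2(q[1],q[0])
    return np.array([f['fx']*th*np.cos(a)+f['cx'],f['fx']*th*np.sin(a)+f['cy']])
def rayw(f,u,v,z):
    x,y=u-f['cx'],v-f['cy']; r=np.hypot(x,y); th=r/f['fx']
    d=f['pose'][:3,:3]@np.array([np.sin(th)*x/r,np.sin(th)*y/r,np.cos(th)]);o=f['pose'][:3,3]
    return o+d*(z-o[2])/d[2]
E
python3 - <<'E'
from h import *
from rig import *
f=grab_frame('wrist'); s=sense(); P=np.load('pose.npz');R,t=P['R'],P['t']
w=lambda l,z:[*(R@np.array(l)+t),z]
print(f['pose'][:3,3], s['position'])
print('ring',projw(f,w(ax+[0,.067],.055)),'bar1',projw(f,w(ax+.065*np.array([.5,.866]),.055)),'tip top',projw(f,w(ax+.055*np.array([.5,.866]),.089)))
print('axis top',projw(f,w(ax,.089)),'start',projw(f,w((-.055,-.08),.069)),'corner',projw(f,w((-.115,.125),.055)))
print('fingertip',projw(f,s['position']+.022*s['tool_rot'][:,2]))
print('finger edges',[projw(f,s['position']+s['tool_rot']@np.array([a,b,.022])) for a in(-.011,.011) for b in (-.0145,.0145)])
print('ring local',R.T@(rayw(f,271,178,.055)[:2]-t)-ax, 'b1',R.T@(rayw(f,276,212,.055)[:2]-t)-ax)
im=f['image'][150:310,150:350]; cv2.imwrite('pics/w3.png',cv2.resize(im,None,fx=3.5,fy=3.5,interpolation=cv2.INTER_CUBIC))
E
```

```text
[0.50748708 0.20337949 0.31707145] [0.56112821 0.15586466 0.19664046]
ring [272.1120275  175.31150553] bar1 [279.07695244 209.84929252] tip top [270.00211126 224.21816293]
axis top [204.57381938 224.06496141] start [108.11125097 260.60563235] corner [245.20753431 100.74569425]
fingertip [254.77634384 241.50528059]
finger edges [array([228.40277197, 259.00970191]), array([281.1311191 , 259.07560913]), array([226.94999179, 222.50743719]), array([282.63545965, 222.57731726])]
ring local [0.00168842 0.06488254] b1 [0.03292879 0.05272927]
```

View pics/w3.png

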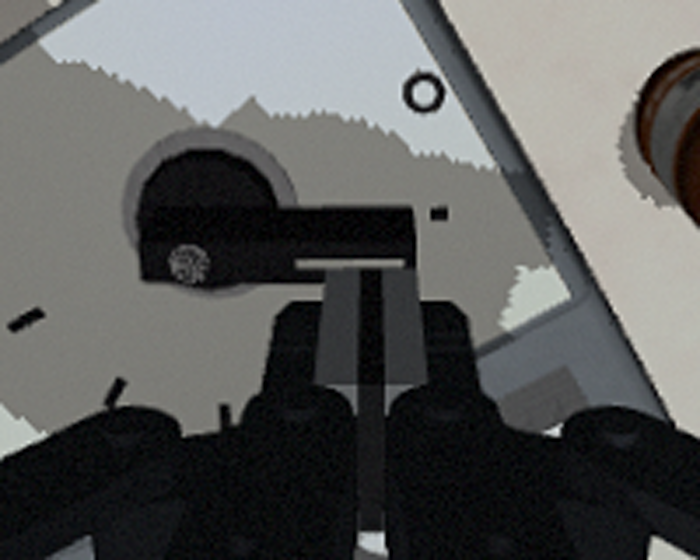

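The predicted marks agree with the wrist view to about 2–3 px, so I'll descend behind the arm with 12 mm of clearance.

Request:
servo_tool(hand=[0,0,0,0,0,0,0,0], slide=[[0,0,0.02],[0,0,0.04],[0,0,0.06],[0,0,0.08],[0,0,0.092],[0,0,0.102],[0,0,0.104],[0,0,0.104]], roll=[0,0,0,0,0,0,0,0])

```text
clock: 4.2
position: [0.5607, 0.1556, 0.0929]
tool_rot: [[-0.755, 0.656, -0.006], [0.656, 0.755, -0.001], [0.004, -0.004, -1.0]]
contact_force: [-0.4, -1.0, 0.4]
width: -0.0002
```

```bash
cat > look.py <<'E'
from h import *
from rig import *
import sys
k=sys.argv[1]
s=sense(); print(s['clock'],s['position'],s['contact_force'],s['qpos'][5])
P=np.load('pose.npz');R,t=P['R'],P['t']
l=R.T@(s['position'][:2]-t)-ax; h=np.degrees(np.arctan2(s['tool_rot'][1,0],s['tool_rot'][0,0])); phi=(180+np.degrees(P['th'])-h)%360
a=np.radians(phi); print('tool phi',phi,'r',l@[np.sin(a),np.cos(a)],'back',-l@[np.cos(a),-np.sin(a)])
if len(sys.argv)>2:
    for n in sys.argv[2].split(','):
        f=grab_frame(n); im=f['image']
        if n=='top': im=im[145:280,215:365]
        if n=='wrist': im=im[100:330,100:400]
        if n=='side': im=im[120:290,175:375]
        cv2.imwrite(f'pics/{n}{k}.png',cv2.resize(im,None,fx=2.5,fy=2.5,interpolation=cv2.INTER_CUBIC))
for phi,b in [(30,.017),(40,.017),(50,.017),(60,.017),(75,.017),(90,.017),(105,.017),(108,.017)]:
    xy,h=target(phi,b); print(phi,*slide_to(s,xy,.093,h))
E
python3 look.py 4 wrist,side
```

```text
4.2 [0.56074644 0.15564465 0.09291764] [-0.43836674 -0.96931786  0.44919428] 0.985999822674957
tool phi 30.366280664200445 r 0.04246881994917914 back 0.02727108385892737
30 [-10.   -0.6  -0.1] -0.4
40 [-17.5   1.8  -0.2] 9.6
50 [-25.4   2.8  -0.2] 19.6
60 [-33.3   2.4  -0.2] 29.6
75 [-44.7  -0.6  -0.2] 44.6
90 [-54.9  -6.6  -0.3] 59.6
105 [-63.3 -14.9  -0.2] 74.6
108 [-64.7 -16.9  -0.2] 77.6
```

View pics/wrist4.png

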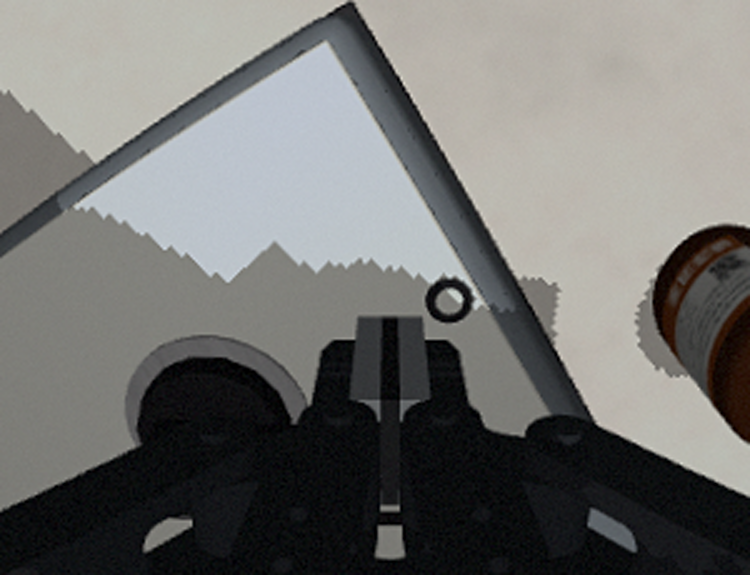

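View pics/side4.png

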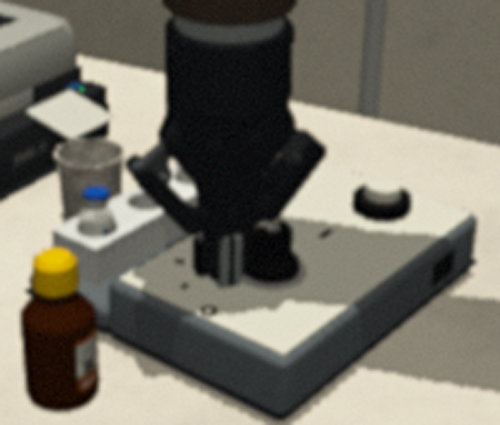

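Both views show the shut fingers standing on the panel between the off ring and the pointer, clear of both. I'll push gently along the arc to pass the first hump.

Request:
servo_tool(hand=[0,0,0,0,0,0,0,0,0,0,0,0], slide=[[-0.003,0,0],[-0.006,0,0],[-0.01,-0.0005,0],[-0.0125,0.0003,0],[-0.015,0.001,0],[-0.0175,0.0018,0],[-0.0195,0.002,0],[-0.0214,0.0023,0],[-0.0234,0.0026,0],[-0.0254,0.0028,0],[-0.0254,0.0028,0],[-0.0254,0.0028,0]], roll=[0,0,0,3,6,10,12,15,17,20,20,20])

```text
clock: 5.5
position: [0.5821, 0.1411, 0.0935]
tool_rot: [[-0.486, 0.874, -0.005], [0.874, 0.486, -0.001], [0.002, -0.004, -1.0]]
contact_force: [0.3, 0.2, 0.6]
width: -0.0
```

```bash
python3 look.py 5 side,wrist,top
```

```text
5.5 [0.58211233 0.14109215 0.09347467] [0.26034948 0.17139535 0.5901445 ] 1.3007579824471276
tool phi 50.28348983919186 r 0.042235429564742424 back 0.01700362289358083
30 [13.5 -8.7  0.5] -20.3
40 [ 7.2 -3.9  0.5] -10.3
50 [ 0.2 -0.3  0.5] -0.3
60 [-7.3  2.   0.5] 9.7
75 [-19.1   3.    0.4] 24.7
90 [-30.8   0.9   0.4] 39.7
105 [-41.5  -4.1   0.4] 54.7
108 [-43.4  -5.4   0.4] 57.7
```

View pics/side5.png

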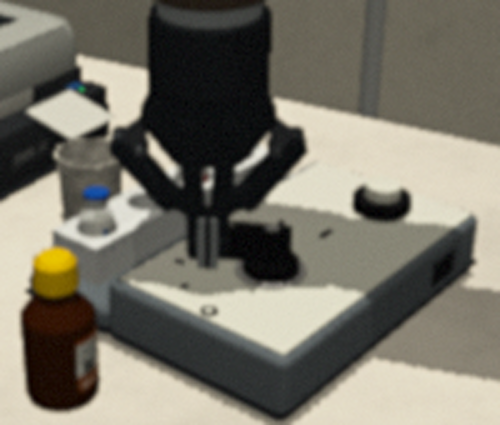

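View pics/wrist5.png

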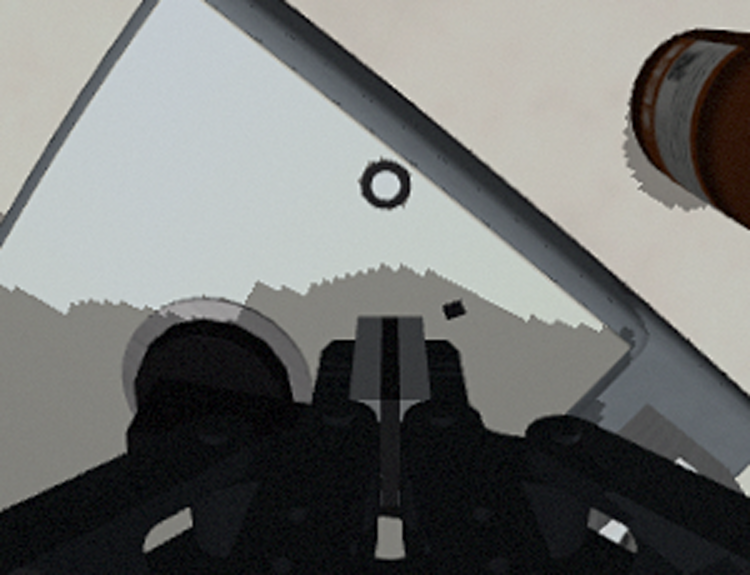

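View pics/top5.png

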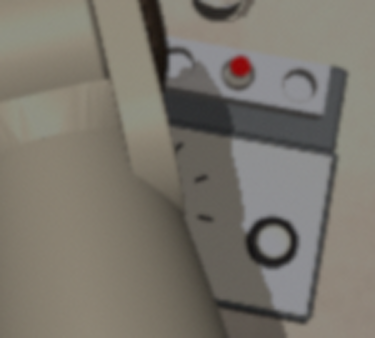

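The bar-1 mark is now uncovered and the force is near zero, so the arm has passed the hump. I'll push on past the 75° hump.

Request:
servo_tool(hand=[0,0,0,0,0,0,0,0,0,0,0], slide=[[-0.0025,0.001,0],[-0.005,0.0015,0],[-0.0073,0.002,0],[-0.0102,0.0024,0],[-0.0132,0.0028,0],[-0.0161,0.003,0],[-0.0191,0.003,0],[-0.0211,0.0028,0],[-0.023,0.0025,0],[-0.023,0.0025,0],[-0.023,0.0025,0]], roll=[3,6,10,13,17,21,25,27,30,30,30])

```text
clock: 6.75
position: [0.5953, 0.1224, 0.0934]
tool_rot: [[0.014, 1.0, -0.005], [1.0, -0.014, -0.001], [-0.001, -0.005, -1.0]]
contact_force: [-0.5, -0.2, -0.5]
width: 0.0002
```

```bash
sed -i 's/(30,.017),(40,.017),(50,.017),(60,.017),(75,.017),(90,.017)/(80,.017),(85,.017),(90,.017),(95,.017),(100,.017)/; s/(108,.017)\]/(110,.017)]/' look.py; python3 look.py 6 side,wrist
```

```text
6.75 [0.59530617 0.12244981 0.09344746] [-0.45477032 -0.23698334 -0.54135553] 1.7879800158754107
tool phi 80.197985763892 r 0.041590547064203745 back 0.017351671668093906
80 [-0.2  0.4  0.4] -0.2
85 [-3.9  1.7  0.4] 4.8
90 [-7.7  2.7  0.4] 9.8
95 [-11.6   3.4   0.4] 14.8
100 [-15.6   3.7   0.4] 19.8
105 [-19.5   3.7   0.4] 24.8
110 [-23.5   3.3   0.4] 29.8
```

View pics/side6.png

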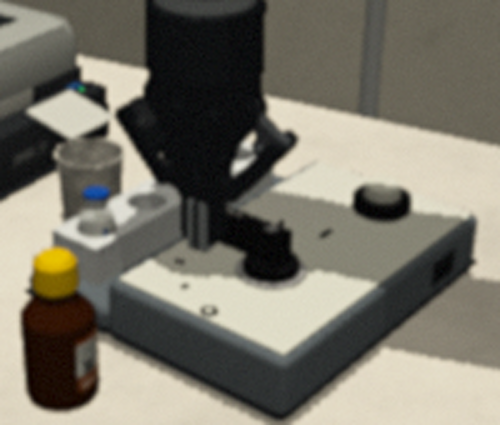

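View pics/wrist6.png

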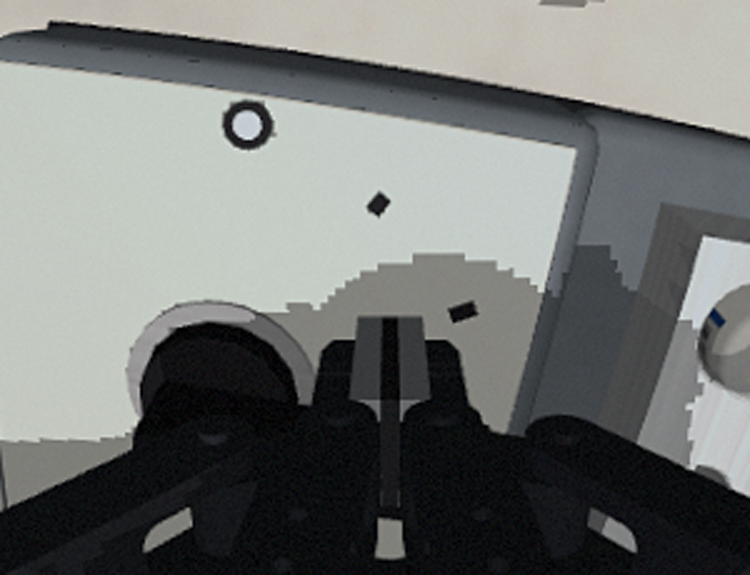

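The arm is now at about 90° (click 3), with bars 1 and 2 free behind the fingers. The vials are clear. Now I'll push past the 105° hump to 110° nominal.

Request:
servo_tool(hand=[0,0,0,0,0,0,0,0,0,0,0], slide=[[-0.0025,0.001,0],[-0.005,0.002,0],[-0.0077,0.0027,0],[-0.0105,0.0032,0],[-0.013,0.0035,0],[-0.0156,0.0037,0],[-0.0175,0.0037,0],[-0.0195,0.0037,0],[-0.0215,0.0036,0],[-0.0235,0.0033,0],[-0.0235,0.0033,0]], roll=[3,6,10,13,16,20,22,25,27,30,30])

```text
clock: 7.95
position: [0.5982, 0.0989, 0.0935]
tool_rot: [[0.513, 0.858, -0.005], [0.858, -0.513, -0.001], [-0.003, -0.004, -1.0]]
contact_force: [-0.4, 0.5, -0.5]
width: 0.0001
```

```bash
python3 look.py 7 side,wrist
```

```text
7.95 [0.59821207 0.09886604 0.09349808] [-0.43909843  0.48441886 -0.46873951] 2.2730791448488086
tool phi 110.2243724928154 r 0.04191597524039981 back 0.017079190450590854
80 [ 18.8 -14.2   0.5] -30.2
85 [ 16.2 -11.2   0.5] -25.2
90 [13.4 -8.4  0.5] -20.2
95 [10.4 -5.9  0.5] -15.2
100 [ 7.1 -3.6  0.5] -10.2
105 [ 3.7 -1.6  0.5] -5.2
110 [0.1 0.  0.5] -0.2
```

View pics/side7.png

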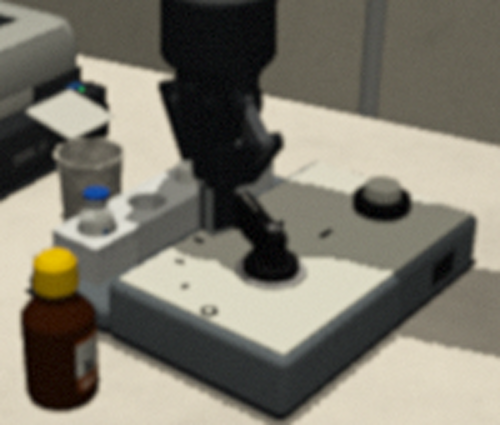

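View pics/wrist7.png

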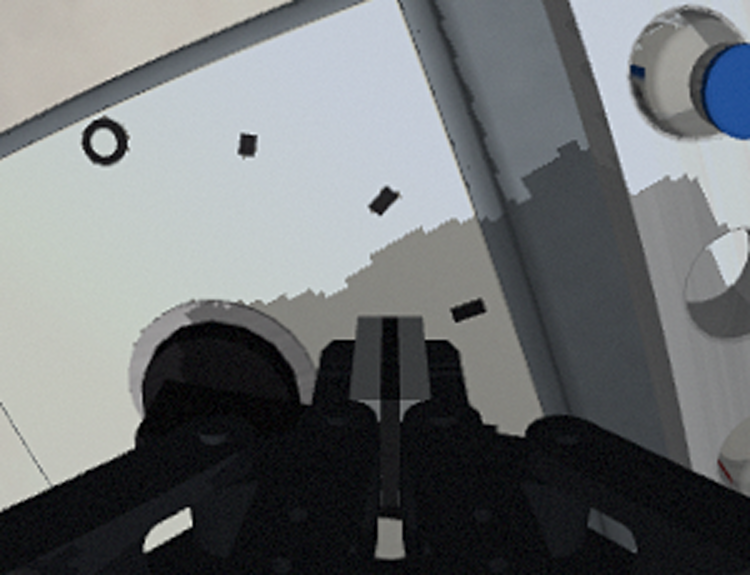

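Bars 0–3 are now behind the fingers. I'll back away from the arm, rise, and check that it rests in click 4.

Request:
servo_tool(hand=[0,0,0,0,0,0,0,0,0], slide=[[0.006,0,0],[0.012,0,0],[0.012,0,-0.01],[0.012,0,-0.03],[0.012,0,-0.05],[0.012,0,-0.07],[0.012,0,-0.09],[0.012,0,-0.1],[0.012,0,-0.1]], roll=[0,0,0,0,0,0,0,0,0])

```text
clock: 8.95
position: [0.6055, 0.1096, 0.1953]
tool_rot: [[0.511, 0.86, -0.002], [0.86, -0.511, -0.0], [-0.001, -0.002, -1.0]]
contact_force: [0.2, 0.2, -0.3]
width: -0.0
```

```bash
python3 look.py 8 side,wrist | head -2
```

```text
8.95 [0.60548257 0.10961646 0.19531991] [ 0.18437709  0.16754088 -0.28357946] 2.286013060594149
tool phi 110.09225103334704 r 0.04271316367355876 back 0.029938460090366537
```

View pics/side8.png

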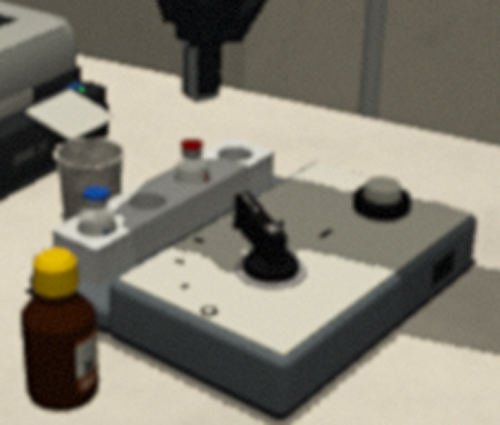

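View pics/wrist8.png

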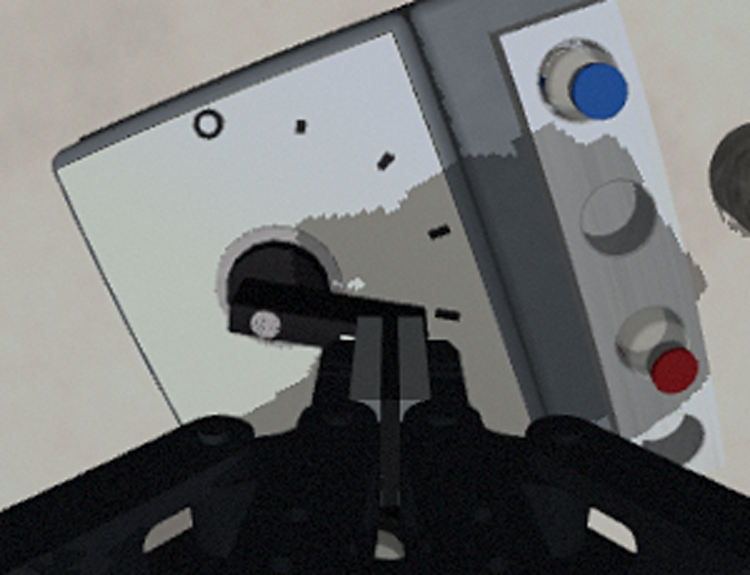

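The wrist view shows the pointer aimed at the fourth bar, crop (447,314). I'll compare the tip quantitatively against the predictions for each click, and work out the move to the start button.

Run:
```python
from h import *
from rig import *
f=grab_frame('wrist'); s=sense(); P=np.load('pose.npz');R,t=P['R'],P['t']
w=lambda l,z:[*(R@np.array(l)+t),z]
for ph in (90,105,114,120,126,135,150):
    a=np.radians(ph);d=np.array([np.sin(a),np.cos(a)]);n=np.array([np.cos(a),-np.sin(a)])
    c=[(projw(f,w(ax+r*d-.006*n,z))-100)*2.5 for r in(-.013,.055) for z in(.063,.089)]
    print(ph,np.round(c).tolist())
h=np.degrees(np.arctan2(s['tool_rot'][1,0],s['tool_rot'][0,0]))
st=R@[-.055,-.08]+t; print('start',st,h,slide_to(s,st,.13,h))
S=load('pics/side0.npz')
for z in(.061,.067,.073): print(z,proj(S,[*st,z]))
g=grab_frame('side')['image']; cv2.imwrite('pics/btn.png',cv2.resize(g[180:230,290:370],None,fx=8,fy=8,interpolation=cv2.INTER_CUBIC))
```

```text
90 [[234.0, 288.0], [219.0, 317.0], [409.0, 228.0], [411.0, 252.0]]
105 [[236.0, 279.0], [220.0, 307.0], [422.0, 265.0], [424.0, 292.0]]
114 [[238.0, 274.0], [223.0, 301.0], [424.0, 287.0], [427.0, 316.0]]
120 [[240.0, 270.0], [225.0, 298.0], [424.0, 302.0], [427.0, 332.0]]
126 [[242.0, 267.0], [227.0, 295.0], [421.0, 316.0], [424.0, 348.0]]
135 [[246.0, 263.0], [231.0, 290.0], [415.0, 337.0], [417.0, 370.0]]
150 [[254.0, 258.0], [240.0, 285.0], [398.0, 367.0], [398.0, 402.0]]
start [ 0.52058194 -0.0153089 ] 59.26621209815104 (array([-149.9,   -8.2,   63. ]), np.float64(0.0))
0.061 [326.08396187 201.163853  ]
0.067 [326.33532083 198.30222331]
0.073 [326.5882506  195.42271069]
```

View pics/btn.png

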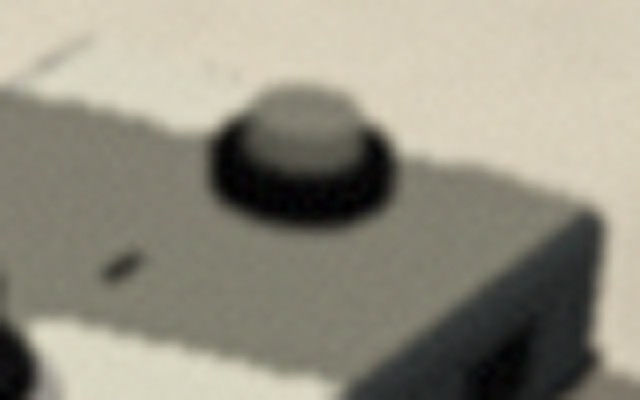

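The arm edge slope is 28/185 against a predicted 32/184 at 120° and 13/186 at 114°, which gives about 119°, so it rests in click 4. Next I'll triangulate the button top from the top and side views.

Run:
```python
from h import *
T=load('pics/top0.npz');S=load('pics/side0.npz')
g=cv2.cvtColor(T['image'],cv2.COLOR_BGR2GRAY)
# white disc inside dark ring
dark=(g<100).astype(np.uint8); sub=dark[225:260,305:343]
cs,h=cv2.findContours(sub,cv2.RETR_CCOMP,cv2.CHAIN_APPROX_NONE)
for c,hh in zip(cs,h[0]):
    if len(c)>8: (x,y),(a,b),_=cv2.fitEllipse(c); print(x+305,y+225,a,b,hh[3]); 
    if len(c)>8 and hh[3]>=0: uv=(x+305,y+225)
def M(f): 
    K=np.array([[f['fx'],0,f['cx']],[0,f['fy'],f['cy']],[0,0,1]]); return K@np.linalg.inv(f['pose'])[:3]
X=cv2.triangulatePoints(M(T),M(S),np.array(uv).reshape(2,1),np.array([328.1,193.7]).reshape(2,1)).ravel();X=X[:3]/X[3];print(X,proj(T,X),proj(S,X),uv)
for z in(.067,.071,.075): print(z,ray(T,*uv,z))
```

```text
341.1600685119629 251.84685134887695 1.939272403717041 17.80304718017578 -1
323.4211616516113 241.48399353027344 20.267858505249023 20.67017936706543 -1
324.07801628112793 241.1220417022705 13.323678970336914 13.602810859680176 1
[ 0.51957207 -0.01590879  0.07674698] [324.31195799 241.84702788] [327.38171659 193.61171618] (324.07801628112793, 241.1220417022705)
0.067 [ 0.52171924 -0.01650601  0.067     ]
0.071 [ 0.52145211 -0.01607098  0.071     ]
0.075 [ 0.52118499 -0.01563594  0.075     ]
```

The button top is at about (0.521, -0.016), z ≈ 0.075. I'll move above it at the present height, then part of the way down.

Request:
servo_tool(hand=[0,0,0,0,0,0,0,0,0,0], slide=[[-0.03,-0.002,0],[-0.06,-0.004,0],[-0.09,-0.005,0],[-0.12,-0.007,0],[-0.15,-0.008,0],[-0.15,-0.008,0.02],[-0.15,-0.008,0.04],[-0.15,-0.008,0.06],[-0.15,-0.008,0.063],[-0.15,-0.008,0.063]], roll=[0,0,0,0,0,0,0,0,0,0])

```text
clock: 10.15
position: [0.5199, -0.0155, 0.1291]
tool_rot: [[0.511, 0.86, -0.008], [0.86, -0.511, -0.001], [-0.005, -0.007, -1.0]]
contact_force: [-0.3, 0.7, -0.0]
width: -0.0
```

```bash
python3 look.py 9 side,wrist,top | head -2
python3 - <<'E'
from h import *
from rig import *
s=sense();h=np.degrees(np.arctan2(s['tool_rot'][1,0],s['tool_rot'][0,0]))
print(slide_to(s,[.521,-.0157],.099,h), s['tool_rot'][:,2])
E
```

```text
10.15 [ 0.51994442 -0.01551319  0.12913578] [-0.2969783   0.72333557 -0.04628642] 2.0779507680399334
tool phi 110.10254192264537 r 0.03312828493977678 back -0.12132328861719034
(array([-0. ,  0.3, 31.9]), np.float64(0.0)) [-5.21740018e-03 -9.88684374e-04 -9.99985901e-01]
```

View pics/side9.png

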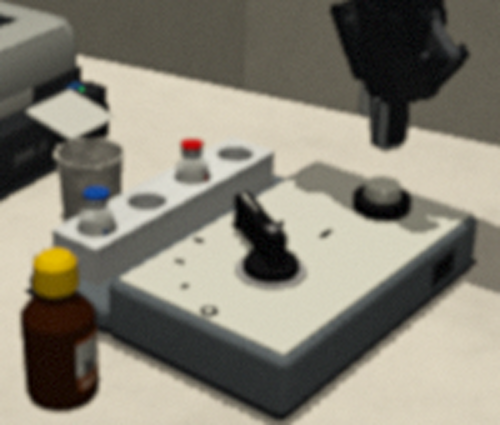

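View pics/wrist9.png

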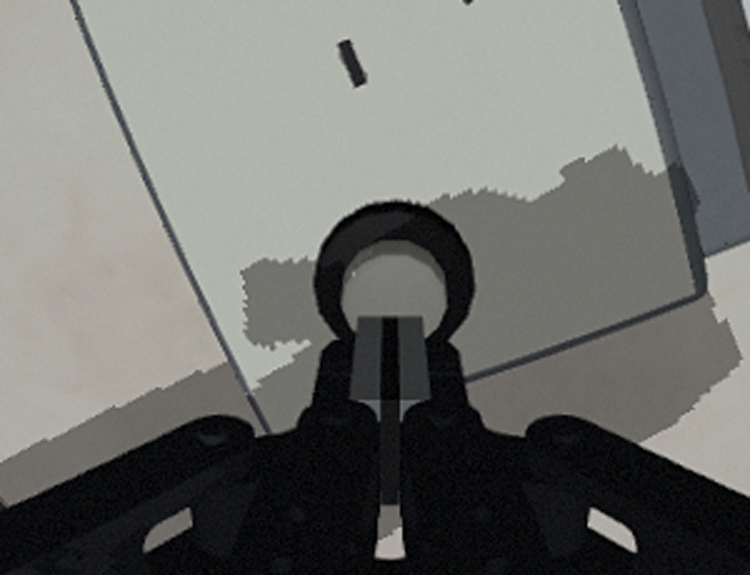

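View pics/top9.png

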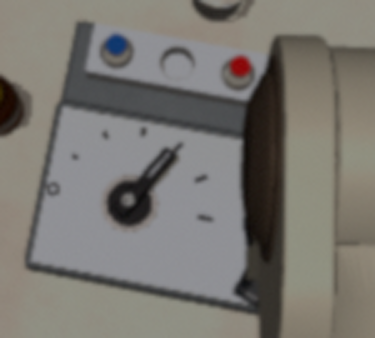

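The top view shows the pointer exactly on the fourth bar and the fingers centred over the button. I'll press in small steps while watching the force.

Request:
servo_tool(hand=[0,0,0,0,0,0,0,0], slide=[[0,0,0.01],[0,0,0.02],[0,0,0.027],[0,0,0.03],[0,0,0.032],[0,0,0.033],[0,0,0.034],[0,0,0.034]], roll=[0,0,0,0,0,0,0,0])

```text
clock: 11.1
position: [0.5209, -0.0155, 0.0971]
tool_rot: [[0.511, 0.86, -0.005], [0.86, -0.511, -0.001], [-0.003, -0.004, -1.0]]
contact_force: [-0.2, 0.4, 2.3]
width: 0.0002
```

Request:
servo_tool(hand=[0,0,0,0,0], slide=[[0,0,0.001],[0,0,0.002],[0,0,0.003],[0,0,0.003],[0,0,0.003]], roll=[0,0,0,0,0])

```text
clock: 11.6
position: [0.521, -0.0155, 0.0943]
tool_rot: [[0.511, 0.86, -0.004], [0.86, -0.511, -0.001], [-0.003, -0.003, -1.0]]
contact_force: [-0.3, 0.5, 4.1]
width: 0.0001
```

The spring rate is about 0.65 N/mm, so the bottom should be about 1.5 mm further down.

Request:
servo_tool(hand=[0,0,0,0,0], slide=[[0,0,0.001],[0,0,0.002],[0,0,0.003],[0,0,0.0035],[0,0,0.0035]], roll=[0,0,0,0,0])

```text
clock: 12.1
position: [0.5211, -0.0156, 0.0928]
tool_rot: [[0.511, 0.86, -0.003], [0.86, -0.511, -0.001], [-0.002, -0.002, -1.0]]
contact_force: [-8.1, 0.3, 20.1]
width: -0.0
```

```bash
python3 look.py 10 side,wrist | head -1
```

```text
12.1 [ 0.52113726 -0.01556018  0.09276616] [-8.09360982  0.31210211 20.11384028] 2.077848468367657
```

View pics/side10.png

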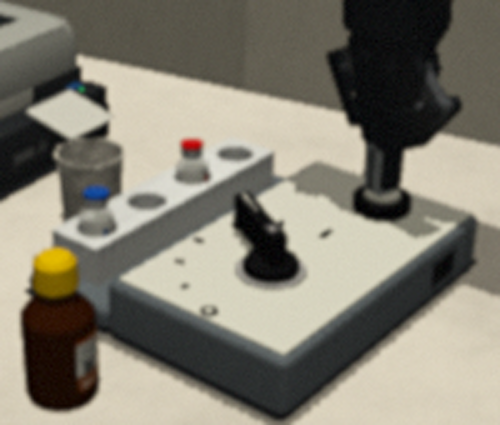

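The force rose sharply to 20 N at the stop. Extrapolating the spring gives about 5 N there, which matches full travel, and the button visibly sits lower with the white still above its housing. Now I'll release and rise clear.

Request:
servo_tool(hand=[0,0,0,0,0,0,0,0,0,0], slide=[[0,0,-0.002],[0,0,-0.006],[0,0,-0.015],[0,0,-0.03],[0,0,-0.05],[0,0,-0.07],[0,0,-0.09],[0,0,-0.11],[0,0,-0.11],[0,0,-0.11]], roll=[0,0,0,0,0,0,0,0,0,0])

```text
clock: 13.2
position: [0.5217, -0.0154, 0.2032]
tool_rot: [[0.511, 0.86, -0.002], [0.86, -0.511, -0.001], [-0.002, -0.001, -1.0]]
contact_force: [0.5, -0.4, -1.0]
width: 0.0001
```

```bash
python3 look.py 11 side,top,wrist | head -1
python3 - <<'E'
import cv2,numpy as np
a=cv2.imread('pics/side8.png');b=cv2.imread('pics/side11.png');d=cv2.absdiff(a,b).max(2)
# patches: button, bottle, cup/vials
for n,(x0,x1,y0,y1) in dict(button=(345,420,170,225),bottle=(20,105,245,415),cup=(50,130,140,200),vials=(75,215,135,240),arm=(225,305,185,290)).items(): print(n,d[y0:y1,x0:x1].max(),d[y0:y1,x0:x1].mean())
E
```

```text
13.2 [ 0.52174005 -0.01541285  0.20324027] [ 0.48117899 -0.37038772 -0.97283643] 2.078125402915166
button 97 25.71830303030303
bottle 13 4.007681660899654
cup 11 4.15375
vials 89 19.726598639455784
arm 88 32.25940476190476
```

View pics/side11.png

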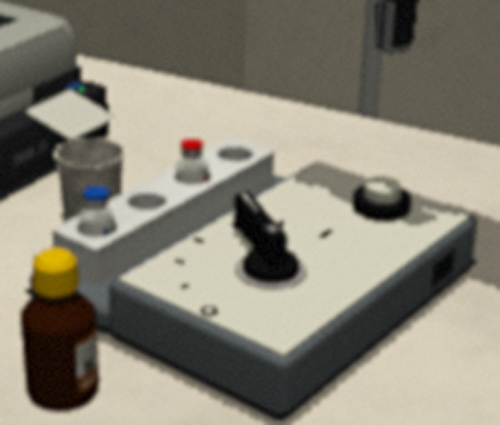

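View pics/top11.png

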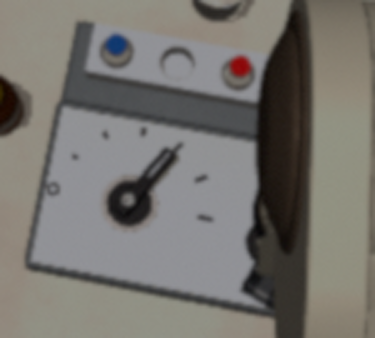

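The pointer is on bar 4 and the button is back up at (383,187). The vials, bottle and cup are in place, and the robot is clear. Image differences at the vials, arm and button come from the moved shadow.

```bash
python3 -c "
from rig import *
print(sign_off())"
```

```text
the job is handed in; nothing more can be done
None
```

I pushed the selector from its first click to its fourth with the shut fingertips, then pressed the start button to its stop and let it spring back. I handed the job in at about 13 s; the interface gives no verdict.

**Selector:** before the press the pointer measured about 119° against a goal of 120°. The top view, before and after the press, shows it on the fourth bar. The force readings between pushes stayed around 1 N.

**Start button:** the force rose to 4.1 N on the way down, then jumped to about 20 N at the stop. Extrapolating the spring gives about 5 N there, which fits full travel. I had no direct reading of the travel. Afterwards the button was visibly back up.

**Vials, bottle and cup:** the last pictures show all of them upright and in place, with the robot clear above the mixer. A picture comparison found no change at the bottle and cup. It did show differences at the vials, arm and button, which I put down to the robot's moved shadow.

**Mishap:** my first move was entered in millimetres instead of metres, so the arm ran out to its reach limit at 0.23 m height. The force stayed low, and the pictures showed nothing disturbed.

**Disagreement:** side and wrist camera predictions were 2–3 pixels off what I saw, about what the stated calibration error would give.

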